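# Unlatch the sample carrier and put its tube rack on the cooling block

### The arm

A 7-joint arm with a two-finger parallel gripper is mounted at the origin on a cart in front of the work surface, level with it; the furniture and walls round the work are solid. World frame = base frame: x ahead of the robot, y to its left, z up, the work surface at z = 0. Lengths are in m, angles in rad, forces in N, time in s.
With the tool pointing down it reaches from about 0.425 to 0.925 m from the base axis. Payload 6.8 kg.
Tool frame: the origin (TCP) lies midway between the tips of the shut fingers; the grasp point (between the pads) lies 19 mm behind it; z points along the fingers, y is the line along which they close (so a half turn about z gives the same grasp; the last joint's range is limited). The gripper opens to 88 mm and grips with 3 to 60 N. Pads are 20 mm wide; open, the fingers measure 115 mm over their backs; the gripper's body (75 mm by 178 mm) begins 61 mm behind the grasp point.
Start: joints at [-1.289, 0.477, 0.022, 1.555, -0.011, 1.109, -0.083], TCP at [0.256, 0.624, 0.223] pointing down, gripper open.
Joint ranges: [-2.96, 2.96], [-0.34, 2.1], [-1.41, 1.46], [0.24, 2.44], [-1.37, 4.51], [0.17, 1.92], [-2.96, 2.96]. Speed limits (rad/s): [2.39, 2.39, 3.14, 3.14, 3.14, 3.14, 3.14].

### API

Orientations are given as a unit quaternion [w, x, y, z].
In Python, from workcell import manip, optics gives the robot as it stands.
- The arm moves only by the tool arm_command, never from a script. Its argument "steps" is a list of rows, each a list of 7 numbers: the shift along the tool's x, y, z each as a share of 200 mm, from -1 to 1, then the turn, a rotation vector about the tool's x, y, z each as a share of 90 degrees, from -1 to 1, then the closure, from -1 (fully open) to 1 (shut). A call has 1 to 20 rows; each row is the pose to reach, as a shift and turn from the pose commanded when the call began, along the tool's axes at that moment; what a row does not reach only later rows make up. A row lasts 1/10 s, in which the tool goes at most 50 mm and 8.59 degrees, less where a joint would pass 70% of its speed; a pose out of reach is approached as far as the arm can. A call with a number of a shift or a turn outside -1 to 1 is refused whole. A call with a gripper value outside its range is refused whole. The fingers move at their own pace and stop on an object; "squeeze" is the grip in N (left out, the last holds). Time passes only in rows, so rows that repeat a pose let the fingers close. It gives the time, the measured TCP pose, the force, the opening and the grip force at its end, in the units of the state.
- manip.get_obs(): the state, without advancing time (a new reading comes with each control period).
- optics.grab_frame(name): name is "scene" or "top" or "wrist"; returns the picture (384x512x3 uint8, blue, green, red); there is no depth.
- optics.camera_params(name): a dict with "mtx" (3x3 intrinsics, pixels), "rvec" (rotation vector, rad) and "tvec" (3), from world to camera coordinates, as OpenCV has them; the wrist camera has in their place "tool_from_camera" (4x4, takes a point from camera to tool coordinates, whose origin is the TCP and whose axes are the flange's). Camera axes: x right, y down, z forward; pixel columns grow to the right and rows downward; lengths in m; the calibration is good to about 2 mm. A picture is of the moment at which its call begins: read the wrist's pose just before it. camera_params takes no time and is no camera call.
- manip.job_done(): hands the job in; it is judged then, once.
The state is a dict: "clock": time; "joint_pos": joint angles; "joint_vel": joint speeds; "tau": joint torques, N m; "ee_pos": TCP position; "orientation": TCP orientation; "contact_force": force on the tool from outside, world axes, zero at the start; "wrist_torque": the same for the moment, N m; "opening": finger opening in m; "gripper_force": force on a finger pad.
Only numpy, scipy, OpenCV 4.12 (cv2) and the standard library are available. Lean on these libraries where they do the work, as an engineer would, in place of code of your own. Each camera call takes 0.05 s, during which the arm holds its last target. There are 200 camera calls.

### The job

Squeeze the two orange side buttons of the carrier's lid together to unlatch it, lift the lid off and lay it flat, right way up, in the middle of the green mat. Then lift the tube rack out of the carrier and stand it in the middle of the black cooling block's ridged top, keeping it upright all the way. Leave everything else where it is.

Things in the scene. Friction and masses are not known exactly. Their poses are not given: they have to be found in the camera images.
- carrier: Blue open-topped transport box, fixed to the table: outside 134 (x) x 150 (y) x 62 mm high, inside 126 x 140 mm, floor 4 mm thick; origin at the centre of its underside, z up. Each of its two y walls has a window under the rim in which a lid tooth catches. While latched, the lid cannot be lifted off.
- lid_grip (a point): Middle of the lid's handle, half-way between its two orange buttons at their mid height; axes are the lid's own: y runs from right to left button, z up. Grey handle block 46 (x) x 50 (y) mm, top 18 mm above this point. A button 30 mm wide and 30 mm high sticks out of each y face: 70 mm over both when free, 54 mm when squeezed home. With the lid on the box this point is 92 mm above the table.
- lid_plate (a point): Centre of the underside of the white lid's plate, 30 mm below lid_grip, same axes. Lid 143 (x) x 159 (y) mm, about 0.26 kg. Plate 4 mm thick, so its upper face is 26 mm below lid_grip. A skirt reaches 15 mm below this point, overlapping the box with 2 mm play; laid on a flat surface the lid rests on it, with lid_grip 45 mm above that surface.
- button_left (a joint): Travel of the spring button on the lid's +y side, m: 0 = out (latched), 0.008 = pressed home; 3 N to start it, 7 N to press it home. Its steel tooth under the lid catches 5 mm deep below the box wall's rim strip: both buttons must be pressed in by 5 to 7 mm or more, and kept so while the lid is lifted straight up some 20 mm.
- button_right (a joint): The same for the button on the lid's -y side, m: 0 = out (latched), 0.008 = pressed home.
- rack_center (a point): Centre, half-way up, of the orange tube rack that stands loose in the carrier under the lid: 62 (own x) x 105 (own y) x 42 mm high over the tubes, about 0.12 kg; underside 21 mm below this point, solid deck 11 to 13 mm above it. Grasp across its 62 mm own x, which lies along the carrier's y to within 0.1 rad; at least 25 mm is free for a finger on either side.
- block_top (a point): Centre of the ridged top of the black cooling block, level with the ridge tops, 56 mm above the table; axes are the block's own. Ridged top 113 (x) x 96 (y) mm, ridges running along y; block 139 x 123 x 56 mm, loose, 0.9 kg.
- mat_top (a point): Centre of the top face of the green mat, 180 (own x) x 190 (own y) x 3 mm, fixed to the table.
- blue_capped_bottle: white lab bottle with blue cap, 66 mm across, 135 mm tall; a bystander to leave alone; origin at the centre of its underside
- timer: flat white lab timer, 72 x 62 x 18 mm; a bystander to leave alone; origin at the centre of its underside
- red_capped_bottle: white lab bottle with red cap, 50 mm across, 100 mm tall; a bystander to leave alone; origin at the centre of its underside
- film_carton: white and blue carton, 59 x 120 x 56 mm; a bystander to leave alone; origin at the centre of its underside
- petri_dish: clear covered petri dish, 92 mm across, 15 mm high; a bystander to leave alone; origin at the centre of its underside
- marker_pen: marker pen lying behind the work, 137 mm long, 14 mm thick; a bystander to leave alone; origin at the centre of its underside
- tape_roll: yellow tape roll lying flat, 58 mm across, 19 mm high; a bystander to leave alone; origin at the centre of its underside
- beaker: white plastic beaker, 56 mm across, 69 mm tall; a bystander to leave alone; origin at the centre of its underside
There are look-alikes about, which are no part of the job. Of the things that look like the part that bears block_top, the larger one is meant.

How it is judged:
By the outcome, as a careful person would: the job done as asked, in the order asked, and still so for the second after the job is handed in, with the robot touching nothing.
It also fails if it takes over 61 s, if anything falls off the work surface, if the arm or the gripper's body presses on something with over 40 N, if the wrist force passes 120 N, or if a joint passes its speed limit or range.

## Working session

There is one attempt and no reset: what is moved stays moved. The work goes in short steps, Python scripts to look and compute and a tool call to move; the robot and the scene stay as the last step left them, time stands still between calls to the robot, and variables do not carry over. Pictures are saved under pics/ and viewed, at most 10 in all, crops included, and the job is handed in when it is done.

Besides the shell and the picture viewer there is one more tool, called after "Request:" by a JSON object that holds its "fn" and its "kwargs". arm_command: Moves the arm, as the interface text tells. Shift numbers are shares of 200 mm and turn numbers shares of 90 degrees, none past 1 either way. Its arguments: {"type":"object","properties":{"steps":{"type":"array","items":{"type":"array","items":{"type":"number","minimum":-1,"maximum":1}}},"squeeze":{"type":"number"}},"required":["steps"]}

```bash
mkdir -p pics; cat > h.py <<'E'
import numpy as np, cv2
from workcell import manip, optics
from scipy.spatial.transform import Rotation as R
def snap(n,f):
    o=manip.get_obs(); im=optics.grab_frame(n); cv2.imwrite('pics/'+f+'.png',im); return o,im
def Rq(q): return R.from_quat([q[1],q[2],q[3],q[0]]).as_matrix()
def cam(n,o=None):
    p=optics.camera_params(n); K=np.array(p['mtx'],float)
    if n=='wrist':
        T=np.eye(4);T[:3,:3]=Rq(o['orientation']);T[:3,3]=o['ee_pos']
        M=T@np.array(p['tool_from_camera']); return K,M[:3,:3],M[:3,3]
    r=cv2.Rodrigues(np.array(p['rvec'],float))[0]; t=np.array(p['tvec'],float).ravel()
    return K,r.T,-r.T@t
def ray(c,uv,z):
    K,Rm,C=c; d=(Rm@np.linalg.inv(K)@np.c_[np.atleast_2d(uv),np.ones(len(np.atleast_2d(uv)))].T).T
    return C+d*((z-C[2])/d[:,2])[:,None]
def move(o,p,yaw=None):
    "shift in tool axes as share of 200mm"
    return Rq(o['orientation']).T@(np.array(p)-o['ee_pos'])/0.2
E
python3 - <<'E'
from h import *
print(manip.get_obs())
for n in('scene','top','wrist'):
    o,im=snap(n,n+'0'); c=cam(n,o); print(n,c[2],c[1][:,2],c[0][0,0])
a=cv2.imread('pics/scene0.png');b=cv2.imread('pics/top0.png')
E
```

```text
{'clock': 0.0, 'joint_pos': array([-1.28909012,  0.47779397,  0.02236956,  1.55641846, -0.01145666,
        1.10931222, -0.08311574]), 'joint_vel': array([-5.53763895e-05,  1.98775413e-03, -8.41857060e-04, -1.17247552e-03,
       -2.01558661e-03, -5.92146066e-04,  1.96100400e-03]), 'tau': array([-2.43358357e-05, -5.82840121e+01,  1.53481442e+00, -2.72616076e+01,
       -5.43186336e-02,  1.67418772e-02,  1.29980494e-04]), 'ee_pos': array([0.25632397, 0.62379768, 0.22170037]), 'orientation': array([-8.25144072e-05,  1.93671866e-01,  9.81065948e-01, -8.98107206e-04]), 'contact_force': array([-0.41918658,  0.97966906,  0.40602323]), 'wrist_torque': array([-0.00193704, -0.01734584,  0.00246463]), 'gripper_force': 0.0, 'opening': 0.08776372126644252}
scene [-0.14962752 -1.24129196  1.09500482] [ 0.40386137  0.69113605 -0.59935545] 404.67220638138446
top [ 0.29592689 -0.06947957  1.67493772] [ 0.13347121 -0.00827987 -0.9910181 ] 463.1678932206455
wrist [0.19788181 0.64878152 0.38361303] [ 0.2228287  -0.09473455 -0.97024365] 280.3501870558285
```

View pics/top0.png

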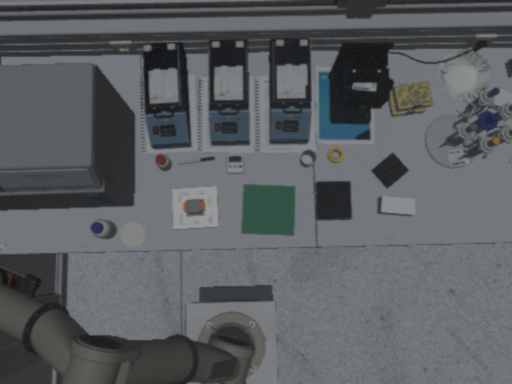

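View pics/scene0.png

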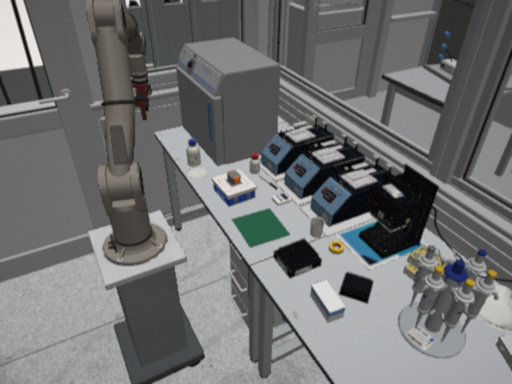

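The top view shows the lid at about (195,207), the mat at (269,210), the large block at (333,201), and the smaller look-alike at (390,170). In the scene view the carrier and lid are at (233,185) and the block at (298,257).

```bash
python3 - <<'E'
from h import *
im=cv2.imread('pics/top0.png'); hsv=cv2.cvtColor(im,cv2.COLOR_BGR2HSV); c=cam('top')
def rep(name,m,roi,z):
    x0,y0,x1,y1=roi; mm=np.zeros(m.shape,np.uint8); mm[y0:y1,x0:x1]=m[y0:y1,x0:x1]
    for k in sorted(cv2.findContours(mm,cv2.RETR_EXTERNAL,cv2.CHAIN_APPROX_NONE)[0],key=cv2.contourArea)[-2:]:
        if cv2.contourArea(k)<6: continue
        r=cv2.minAreaRect(k); b=ray(c,cv2.boxPoints(r),z); e=np.diff(b[:3,:2],axis=0)
        print(name,r[0],b.mean(0).round(4),'sides',np.linalg.norm(e,axis=1).round(3),'ang',np.degrees(np.arctan2(e[:,1],e[:,0])).round(1))
H,S,V=cv2.split(hsv)
rep('orange',((H<16)&(S>120)&(V>90)).astype(np.uint8)*255,(170,185,222,232),.092)
rep('lid',((S<60)&(V>150)).astype(np.uint8)*255,(165,180,225,235),.066)
rep('mat',((H>60)&(H<90)&(S>80)).astype(np.uint8)*255,(230,175,305,245),.003)
rep('block',(V<60).astype(np.uint8)*255,(312,172,360,228),.056)
print(V[150:160,330:335].mean(),V[200,225:235],V[200,312:356])
E
```

```text
orange (185.0, 206.5) [0.4827 0.1475 0.092 ] sides [0.024 0.007] ang [ -0.1 -91.2]
orange (202.0, 205.5) [0.4849 0.0891 0.092 ] sides [0.007 0.024] ang [-91.2 179.5]
lid (179.04612731933594, 209.9226837158203) [0.4745 0.1719 0.066 ] sides [0.034 0.121] ang [ -88.3 -177.3]
lid (199.12069702148438, 207.05174255371094) [0.4831 0.1018 0.066 ] sides [0.117 0.133] ang [ -87.8 -177.3]
mat (268.40093994140625, 209.47604370117188) [ 0.4765 -0.1428  0.003 ] sides [0.173 0.183] ang [ -3.4 -93.5]
block (333.0, 200.5) [ 0.4975 -0.3692  0.056 ] sides [0.121 0.132] ang [-91.2 177.1]
115.46 [123 125 125 123 124 123 125 123 122 123] [121 116  92  78  61  44  39  36  39  38  39  40  42  38  38  39  40  37
  38  36  38  37  38  38  40  39  36  39  40  36  38  38  39  39  38  39
  38  39  63 104 118 122 123 122]
```

Request:
{"fn": "arm_command", "kwargs": {"steps": [[-0.2, -0.19, 0, 0, 0, -0.06, -1], [-0.45, -0.43, 0, 0, 0, -0.14, -1], [-0.7, -0.67, 0, 0, 0, -0.22, -1], [-0.95, -0.9, 0, 0, 0, -0.272, -1], [-1, -0.95, 0, 0, 0, -0.272, -1]]}}

```text
clock: 0.65
ee_pos: [0.3592, 0.3941, 0.2225]
orientation: [-0.0, -0.02, 1.0, -0.0]
contact_force: [1.1, 0.8, 0.1]
opening: 0.0878
gripper_force: 0.0
```

Request:
{"fn": "arm_command", "kwargs": {"steps": [[-0.11, -0.25, 0, 0, 0, 0, -1], [-0.22, -0.5, 0, 0, 0, 0, -1], [-0.33, -0.75, 0, 0, 0, 0, -1], [-0.44, -1, 0, 0, 0, 0, -1], [-0.53, -1, 0, 0, 0, 0, -1], [-0.53, -1, 0, 0, 0, 0, -1]]}}

```text
clock: 1.25
ee_pos: [0.475, 0.1964, 0.2229]
orientation: [0.001, -0.015, 1.0, -0.0]
contact_force: [-0.8, 1.2, -0.8]
opening: 0.0876
gripper_force: 0.0
```

```bash
python3 - <<'E'
from h import *
o,im=snap('wrist','w1'); print(o['clock'],o['ee_pos'],Rq(o['orientation']).round(3))
c=cam('wrist',o)
H,S,V=cv2.split(cv2.cvtColor(im,cv2.COLOR_BGR2HSV))
m=((H<16)&(S>120)&(V>80)).astype(np.uint8)*255
for k in cv2.findContours(m,cv2.RETR_EXTERNAL,cv2.CHAIN_APPROX_NONE)[0]:
    if cv2.contourArea(k)<60: continue
    r=cv2.minAreaRect(k); print(r, ray(c,cv2.boxPoints(r),.107).round(4).tolist())
E
```

```text
1.25 [0.47501867 0.19636772 0.22285541] [[-1.    -0.03   0.002]
 [-0.03   1.    -0.001]
 [-0.002 -0.001 -1.   ]]
((283.5, 322.0), (10.0, 27.0), 90.0) [[0.6292, 0.2134, 0.107], [0.6283, 0.2444, 0.107], [0.6418, 0.2452, 0.107], [0.6427, 0.2139, 0.107]]
((210.0, 190.5), (27.0, 14.0), 90.0) [[0.4675, 0.1394, 0.107], [0.4671, 0.1536, 0.107], [0.4955, 0.1534, 0.107], [0.4959, 0.1389, 0.107]]
((151.81097412109375, 190.7987823486328), (27.387022018432617, 8.944953918457031), 83.6598129272461) [[0.4699, 0.0818, 0.107], [0.4686, 0.0908, 0.107], [0.4972, 0.0922, 0.107], [0.4985, 0.0829, 0.107]]
```

View pics/w1.png

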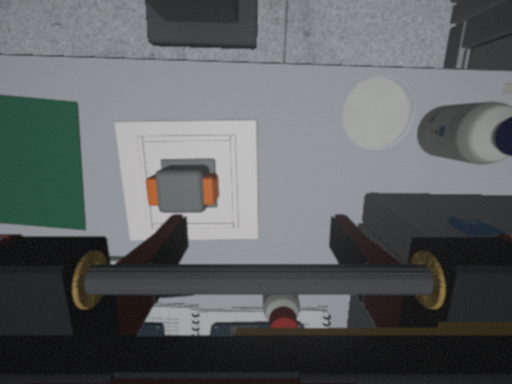

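The wrist image shows the lid's handle at (187,190), with its buttons at (210,190) and (152,191). The lid's yaw is about 2°. I'll centre the tool over it and take a second measurement.

Request:
{"fn": "arm_command", "kwargs": {"steps": [[-0.01, -0.2, 0, 0, 0, 0, -1], [-0.03, -0.39, 0, 0, 0, 0, -1], [-0.03, -0.39, 0, 0, 0, 0, -1], [-0.03, -0.39, 0, 0, 0, 0, -1]]}}

```text
clock: 1.7
ee_pos: [0.4804, 0.1234, 0.2226]
orientation: [-0.0, -0.019, 1.0, 0.0]
contact_force: [-0.2, 0.8, -0.2]
opening: 0.088
gripper_force: 0.0
```

```bash
python3 - <<'E'
from h import *
o,im=snap('wrist','w2'); print(o['clock'],o['ee_pos'],Rq(o['orientation']).round(4).tolist())
c=cam('wrist',o)
H,S,V=cv2.split(cv2.cvtColor(im,cv2.COLOR_BGR2HSV))
m=((H<16)&(S>120)&(V>80)).astype(np.uint8)*255
for k in cv2.findContours(m,cv2.RETR_EXTERNAL,cv2.CHAIN_APPROX_NONE)[0]:
    if cv2.contourArea(k)<60: continue
    r=cv2.minAreaRect(k); b=ray(c,cv2.boxPoints(r),.107); print(r,b.mean(0), b.round(4).tolist())
m=((H>60)&(H<90)&(S>80)).astype(np.uint8)*255
k=max(cv2.findContours(m,cv2.RETR_EXTERNAL,cv2.CHAIN_APPROX_NONE)[0],key=cv2.contourArea)
r=cv2.minAreaRect(k); print('mat',r,ray(c,cv2.boxPoints(r),.003).round(4).tolist())
m=((S<60)&(V>190)).astype(np.uint8)*255
m=cv2.morphologyEx(m,cv2.MORPH_CLOSE,np.ones((9,9)))
k=max(cv2.findContours(m,cv2.RETR_EXTERNAL,cv2.CHAIN_APPROX_NONE)[0],key=cv2.contourArea)
b=cv2.approxPolyDP(k,8,True)[:,0].astype(float); print('lid',b.tolist(),ray(c,b,.066).round(4).tolist())
E
```

```text
1.7 [0.4803898  0.12337833 0.22257061] [[-0.9993, -0.0375, -0.0005], [-0.0375, 0.9993, 0.0005], [0.0005, 0.0006, -1.0]]
((342.5, 321.5), (11.0, 25.0), 90.0) [0.63672901 0.22539187 0.107     ] [[0.6299, 0.2103, 0.107], [0.6288, 0.2389, 0.107], [0.6436, 0.2407, 0.107], [0.6446, 0.2117, 0.107]]
((279.5, 188.0), (26.0, 9.0), 90.0) [0.48167218 0.14421888 0.107     ] [[0.4683, 0.139, 0.107], [0.4679, 0.148, 0.107], [0.4951, 0.1496, 0.107], [0.4954, 0.1403, 0.107]]
((222.0, 188.0), (26.0, 10.0), 90.0) [0.48380666 0.08579703 0.107     ] [[0.4704, 0.0807, 0.107], [0.47, 0.0907, 0.107], [0.4972, 0.091, 0.107], [0.4976, 0.0807, 0.107]]
mat ((66.07860565185547, 156.18206787109375), (144.20713806152344, 128.13211059570312), 5.142764568328857) [[0.5583, -0.2607, 0.003], [0.3845, -0.2124, 0.003], [0.3936, -0.0293, 0.003], [0.5705, -0.0568, 0.003]]
lid [[307.0, 121.0], [182.0, 122.0], [190.0, 227.0], [217.0, 224.0], [219.0, 235.0], [219.0, 224.0], [239.0, 224.0], [214.0, 201.0], [226.0, 153.0], [280.0, 154.0], [287.0, 171.0], [285.0, 159.0], [296.0, 158.0], [303.0, 177.0], [316.0, 163.0], [318.0, 134.0]] [[0.4142, 0.1739, 0.066], [0.4203, 0.0362, 0.066], [0.5433, 0.0423, 0.066], [0.5383, 0.0749, 0.066], [0.5524, 0.0773, 0.066], [0.5382, 0.0773, 0.066], [0.5373, 0.1014, 0.066], [0.5096, 0.0713, 0.066], [0.4526, 0.085, 0.066], [0.4515, 0.1461, 0.066], [0.4707, 0.1552, 0.066], [0.457, 0.1521, 0.066], [0.4554, 0.1645, 0.066], [0.477, 0.1741, 0.066], [0.4602, 0.1878, 0.066], [0.4278, 0.1872, 0.066]]
```

View pics/w2.png

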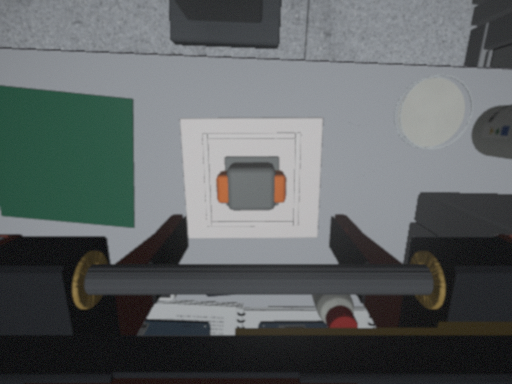

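The lid is now centred in the wrist view, handle at (251,187), with lid_grip at about (0.483, 0.115). Next I'll descend part way.

Request:
{"fn": "arm_command", "kwargs": {"steps": [[-0.01, -0.04, 0.15, 0, 0, 0, -1], [-0.01, -0.04, 0.35, 0, 0, 0, -1], [-0.01, -0.04, 0.35, 0, 0, 0, -1], [-0.01, -0.04, 0.35, 0, 0, 0, -1], [-0.01, -0.04, 0.35, 0, 0, 0, -1]]}}

```text
clock: 2.25
ee_pos: [0.4842, 0.116, 0.1542]
orientation: [0.001, -0.019, 1.0, 0.001]
contact_force: [0.1, -1.0, 1.4]
opening: 0.088
gripper_force: 0.0
```

```bash
python3 - <<'E'
from h import *
o,im=snap('wrist','w3'); print(o['clock'],o['ee_pos'],Rq(o['orientation']).round(4).tolist())
c=cam('wrist',o)
H,S,V=cv2.split(cv2.cvtColor(im,cv2.COLOR_BGR2HSV))
m=((H<16)&(S>120)&(V>80)).astype(np.uint8)*255
for k in cv2.findContours(m,cv2.RETR_EXTERNAL,cv2.CHAIN_APPROX_NONE)[0]:
    if cv2.contourArea(k)<60: continue
    r=cv2.minAreaRect(k); b=ray(c,cv2.boxPoints(r),.107); print(r,b.mean(0), b.round(4).tolist())
E
```

```text
2.25 [0.48424096 0.11604136 0.15424524] [[-0.9992, -0.039, 0.0021], [-0.039, 0.9992, 0.0011], [-0.0021, 0.0011, -1.0]]
((295.5, 203.0), (34.0, 13.0), 90.0) [0.48127801 0.14413168 0.107     ] [[0.4677, 0.1382, 0.107], [0.4674, 0.1481, 0.107], [0.4948, 0.1502, 0.107], [0.4952, 0.14, 0.107]]
((220.5, 203.5), (35.0, 13.0), 90.0) [0.48390026 0.08592799 0.107     ] [[0.4699, 0.0809, 0.107], [0.4695, 0.0908, 0.107], [0.4979, 0.0911, 0.107], [0.4983, 0.0809, 0.107]]
```

Request:
{"fn": "arm_command", "kwargs": {"steps": [[0, 0, 0.2, 0, 0, 0, -1], [0.008, -0.005, 0.35, 0, 0, 0, -1], [0.008, -0.005, 0.39, 0, 0, 0, -1], [0.008, -0.005, 0.39, 0, 0, 0, -1], [0.008, -0.005, 0.39, 0, 0, 0, 1], [0.008, -0.005, 0.39, 0, 0, 0, 1], [0.008, -0.005, 0.39, 0, 0, 0, 1], [0.008, -0.005, 0.39, 0, 0, 0, 1], [0.008, -0.005, 0.39, 0, 0, 0, 1]], "squeeze": 35}}

```text
clock: 3.2
ee_pos: [0.4831, 0.1143, 0.0763]
orientation: [0.001, -0.019, 1.0, 0.001]
contact_force: [-3.2, -0.0, 12.4]
opening: 0.0531
gripper_force: 35.0
```

Request:
{"fn": "arm_command", "kwargs": {"steps": [[0, 0, -0.03, 0, 0, 0, 1], [0, 0, -0.06, 0, 0, 0, 1], [0, 0, -0.1, 0, 0, 0, 1], [0, 0, -0.15, 0, 0, 0, 1], [0, 0, -0.25, 0, 0, 0, 1], [0, 0, -0.35, 0, 0, 0, 1], [0, 0, -0.35, 0, 0, 0, 1], [0, 0, -0.35, 0, 0, 0, 1]]}}

```text
clock: 4.0
ee_pos: [0.4817, 0.1135, 0.1448]
orientation: [0.0, -0.019, 1.0, 0.0]
contact_force: [-0.4, 0.6, -2.8]
opening: 0.053
gripper_force: 35.0
```

```bash
python3 - <<'E'
from h import *
o,im=snap('top','t2');print(o['clock'],o['ee_pos'],o['opening'])
o,im=snap('wrist','w4'); print(o['clock'],o['ee_pos'],o['orientation'],o['contact_force'])
H,S,V=cv2.split(cv2.cvtColor(im,cv2.COLOR_BGR2HSV))
a=cv2.imread('pics/t2.png')[150:260,140:400]; a=cv2.resize(a,None,fx=2,fy=2)
cv2.imwrite('pics/c4.png',np.vstack([im,np.pad(a,((0,0),(0,512-a.shape[1] if a.shape[1]<512 else 0),(0,0)))[:,:512]])[:600])
E
```

```text
4.0 [0.48174629 0.11349517 0.14480064] 0.05298827403472548
4.05 [0.48125121 0.11337987 0.14417808] [-3.39694200e-04 -1.86553270e-02  9.99825909e-01 -1.20864968e-04] [-0.60008163  0.14561964 -2.05156118]
```

View pics/c4.png

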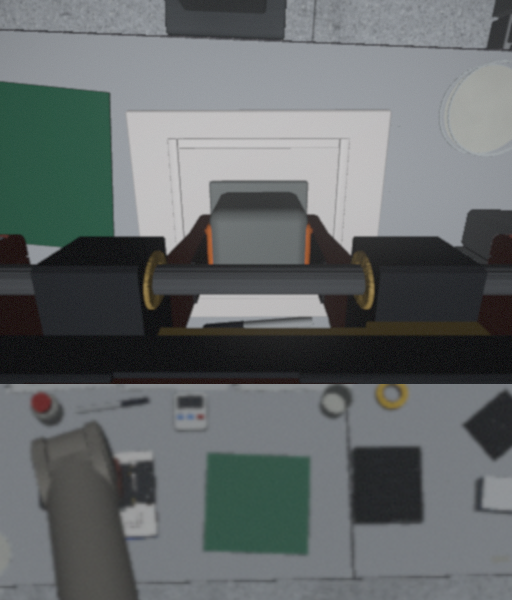

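The lid is in the grip, level, with both buttons pressed home. In the top crop the mat is clear, and I'll carry the lid over it.

Request:
{"fn": "arm_command", "kwargs": {"steps": [[0, -0.12, 0, 0, 0, 0, 1], [0.02, -0.32, 0, 0, 0, 0.02, 1], [0.04, -0.52, 0, 0, 0, 0.04, 1], [0.055, -0.72, 0, 0, 0, 0.061, 1], [0.055, -0.86, 0, 0, 0, 0.061, 1], [0.055, -0.95, 0, 0, 0, 0.061, 1], [0.055, -0.95, 0, 0, 0, 0.061, 1], [0.055, -0.95, 0, 0, 0, 0.061, 1], [0.055, -0.95, 0, 0, 0, 0.061, 1]]}}

```text
clock: 5.0
ee_pos: [0.4776, -0.0753, 0.1441]
orientation: [-0.001, 0.028, 1.0, 0.0]
contact_force: [-0.4, -1.0, -3.0]
opening: 0.053
gripper_force: 35.0
```

```bash
python3 - <<'E'
from h import *
c=cam('top'); out=[]
def line(pts): 
    v=cv2.fitLine(np.float32(pts),cv2.DIST_HUBER,0,.01,.01).ravel(); return v
def edges(name,m,z):
    k=max(cv2.findContours(m,cv2.RETR_EXTERNAL,cv2.CHAIN_APPROX_NONE)[0],key=cv2.contourArea)
    r=cv2.minAreaRect(k); b=ray(c,cv2.boxPoints(r)+0,z); e=np.diff(b[:3,:2],axis=0)
    M=cv2.moments(m,True); p=ray(c,[[M['m10']/M['m00'],M['m01']/M['m00']]],z)
    print(name,r,b.mean(0).round(4),p.round(4),np.linalg.norm(e,axis=1).round(3),np.degrees(np.arctan2(e[:,1],e[:,0])).round(1),'area px->',M['m00'])
im=cv2.imread('pics/t2.png'); H,S,V=cv2.split(cv2.cvtColor(im,cv2.COLOR_BGR2HSV))
m=np.zeros_like(H); m[170:250,225:310]=((H>60)&(H<90)&(S>60))[170:250,225:310]*255; edges('mat',m,.003)
m=np.zeros_like(H); m[172:230,310:362]=(V<75)[172:230,310:362]*255; m[:, :315]=0; edges('block',m,.056)
o,im=snap('wrist','w5'); print(o['clock'],o['ee_pos'],o['opening'],Rq(o['orientation']).round(4).tolist())
c=cam('wrist',o)
H,S,V=cv2.split(cv2.cvtColor(im,cv2.COLOR_BGR2HSV))
m=((H>60)&(H<90)&(S>60)).astype(np.uint8)*255
k=max(cv2.findContours(m,cv2.RETR_EXTERNAL,cv2.CHAIN_APPROX_NONE)[0],key=cv2.contourArea)
b=cv2.approxPolyDP(k,6,True)[:,0].astype(float); print('mat',b.tolist(),ray(c,b,.003).round(4).tolist())
E
```

```text
mat ((268.1793212890625, 209.44125366210938), (51.13468933105469, 48.20072937011719), 1.8476102352142334) [ 0.4766 -0.142   0.003 ] [[ 0.4757 -0.1421  0.003 ]] [0.176 0.187] [ -2.9 -93.1] area px-> 2445.0
block ((332.5, 200.5), (37.0, 35.0), 90.0) [ 0.4975 -0.3674  0.056 ] [[ 0.4975 -0.3679  0.056 ]] [0.124 0.132] [-91.2 177.1] area px-> 1320.0
5.0 [ 0.47762322 -0.07529795  0.14413805] 0.05299399622128404 [[-0.9984, 0.0566, -0.0011], [0.0566, 0.9984, 0.0005], [0.0011, 0.0004, -1.0]]
mat [[119.0, 236.0], [137.0, 236.0], [126.0, 109.0], [283.0, 102.0], [103.0, 100.0]] [[0.5332, -0.2409, 0.003], [0.5344, -0.2201, 0.003], [0.3934, -0.2086, 0.003], [0.3959, -0.0457, 0.003], [0.3832, -0.2308, 0.003]]
```

View pics/w5.png

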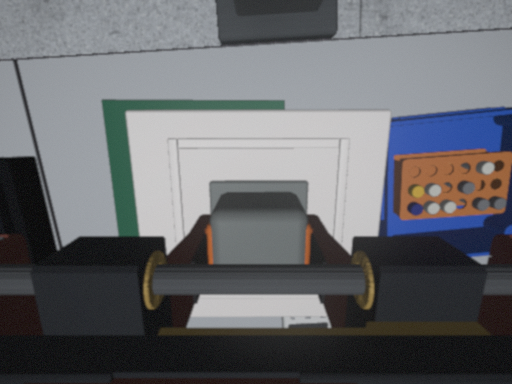

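Over the mat, the wrist view shows the mat's near edge from (103,100) to (283,102), and the rack uncovered in the carrier at (455,185). The mat's centre is at about (0.478, -0.143).

Request:
{"fn": "arm_command", "kwargs": {"steps": [[-0.01, -0.12, 0.05, 0, 0, 0, 1], [-0.02, -0.26, 0.15, 0, 0, 0, 1], [-0.02, -0.34, 0.28, 0, 0, 0, 1], [-0.02, -0.34, 0.4, 0, 0, 0, 1], [-0.02, -0.34, 0.48, 0, 0, 0, 1], [-0.02, -0.34, 0.52, 0, 0, 0, 1], [-0.02, -0.34, 0.545, 0, 0, 0, 1], [-0.02, -0.34, 0.555, 0, 0, 0, 1], [-0.02, -0.34, 0.555, 0, 0, 0, 1]]}}

```text
clock: 5.95
ee_pos: [0.4784, -0.1445, 0.034]
orientation: [0.0, 0.029, 1.0, 0.0]
contact_force: [0.5, -0.8, -3.1]
opening: 0.0529
gripper_force: 35.0
```

Request:
{"fn": "arm_command", "kwargs": {"steps": [[0, 0, 0.01, 0, 0, 0, 1], [0, 0, 0.01, 0, 0, 0, 1], [0, 0, 0.01, 0, 0, 0, -1], [0, 0, 0.01, 0, 0, 0, -1], [0, 0, 0.01, 0, 0, 0, -1], [0, 0, 0.01, 0, 0, 0, -1], [0, 0, -0.1, 0, 0, 0, -1], [0, 0, -0.3, 0, 0, 0, -1], [0, 0, -0.55, 0, 0, 0, -1], [0, 0, -0.75, 0, 0, 0, -1], [0, 0, -0.75, 0, 0, 0, -1], [0, 0, -0.75, 0, 0, 0, -1]]}}

```text
clock: 7.15
ee_pos: [0.4782, -0.1447, 0.1842]
orientation: [0.001, 0.029, 1.0, 0.0]
contact_force: [-0.6, 0.6, 0.5]
opening: 0.0879
gripper_force: 0.0
```

```bash
python3 - <<'E'
from h import *
o,im=snap('wrist','w6'); print(o['clock'],o['ee_pos'],o['opening'],Rq(o['orientation']).round(4).tolist())
c=cam('wrist',o)
H,S,V=cv2.split(cv2.cvtColor(im,cv2.COLOR_BGR2HSV))
m=((H>60)&(H<90)&(S>60)).astype(np.uint8)*255
k=max(cv2.findContours(m,cv2.RETR_EXTERNAL,cv2.CHAIN_APPROX_NONE)[0],key=cv2.contourArea)
b=cv2.approxPolyDP(k,4,True)[:,0].astype(float)
for u,p in zip(b,ray(c,b,.003)): print('mat',u,p.round(4))
m=((H<16)&(S>120)&(V>80)).astype(np.uint8)*255
for k in cv2.findContours(m,cv2.RETR_EXTERNAL,cv2.CHAIN_APPROX_NONE)[0]:
    if cv2.contourArea(k)<60: continue
    r=cv2.minAreaRect(k); b=ray(c,cv2.boxPoints(r),.063); print(r,b.mean(0), b.round(4).tolist())
E
```

```text
7.15 [ 0.47818215 -0.14470552  0.18416893] 0.08787327562878286 [[-0.9983, 0.0582, 0.0018], [0.0582, 0.9983, 0.0002], [-0.0018, 0.0003, -1.0]]
mat [180.  99.] [ 0.3842 -0.2311  0.003 ]
mat [188. 239.] [ 0.5594 -0.243   0.003 ]
mat [329. 239.] [ 0.5703 -0.0576  0.003 ]
mat [339.  99.] [ 0.3951 -0.0463  0.003 ]
((286.5, 184.5), (27.0, 9.0), 90.0) [ 0.47986198 -0.11620259  0.063     ] [[0.4653, -0.1203, 0.063], [0.4658, -0.1111, 0.063], [0.4944, -0.112, 0.063], [0.4939, -0.1214, 0.063]]
((230.5, 184.5), (9.0, 27.0), 0.0) [ 0.47644071 -0.17400795  0.063     ] [[0.4904, -0.1799, 0.063], [0.4619, -0.1774, 0.063], [0.4625, -0.1682, 0.063], [0.491, -0.1705, 0.063]]
((477.1116638183594, 172.06344604492188), (55.857688903808594, 71.88827514648438), 85.91438293457031) [0.47889832 0.07877222 0.063     ] [[0.4501, 0.0376, 0.063], [0.4492, 0.1083, 0.063], [0.5076, 0.1217, 0.063], [0.5088, 0.0474, 0.063]]
```

View pics/w6.png

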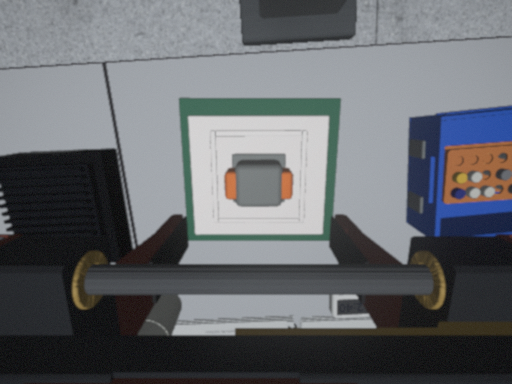

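The lid lies centred on the mat: lid at (258,184), mat corners (180,99) to (329,239), about 1 mm off centre. Next I'll move over the carrier for the rack.

Request:
{"fn": "arm_command", "kwargs": {"steps": [[0.01, 0.2, 0, 0, 0, -0.02, -1], [0.02, 0.45, 0, 0, 0, -0.04, -1], [0.03, 0.7, 0, 0, 0, -0.06, -1], [0.04, 0.95, 0, 0, 0, -0.06, -1], [0.04, 1, 0, 0, 0, -0.06, -1]]}}

```text
clock: 7.7
ee_pos: [0.4801, 0.0614, 0.1817]
orientation: [-0.002, -0.022, 1.0, 0.001]
contact_force: [-0.3, -0.3, 0.3]
opening: 0.088
gripper_force: 0.0
```

Request:
{"fn": "arm_command", "kwargs": {"steps": [[0, 0.2, 0, 0, 0, 0, -0.73], [0, 0.3, 0, 0, 0, 0, -0.73], [0, 0.3, 0, 0, 0, 0, -0.73], [0, 0.3, 0, 0, 0, 0, -0.73]]}}

```text
clock: 8.1
ee_pos: [0.4787, 0.1141, 0.1823]
orientation: [-0.001, -0.018, 1.0, -0.001]
contact_force: [0.1, -0.8, 0.2]
opening: 0.076
gripper_force: 0.0
```

```bash
python3 - <<'E'
from h import *
o,im=snap('wrist','w7'); print(o['clock'],o['ee_pos'],o['opening'],Rq(o['orientation']).round(4).tolist())
c=cam('wrist',o)
H,S,V=cv2.split(cv2.cvtColor(im,cv2.COLOR_BGR2HSV))
m=((H<16)&(S>120)&(V>80)).astype(np.uint8)*255
m=cv2.morphologyEx(m,cv2.MORPH_CLOSE,np.ones((9,9)))
for k in cv2.findContours(m,cv2.RETR_EXTERNAL,cv2.CHAIN_APPROX_NONE)[0]:
    if cv2.contourArea(k)<300: continue
    r=cv2.minAreaRect(k); b=ray(c,cv2.boxPoints(r),.037); print(r,b.mean(0), b.round(4).tolist())
    b=cv2.approxPolyDP(k,4,True)[:,0].astype(float)
    for u,p in zip(b,ray(c,b,.037)): print(u,p.round(4))
E
```

```text
8.1 [0.47867143 0.11414422 0.18229531] 0.07601431642405301 [[-0.9994, -0.0358, -0.0026], [-0.0358, 0.9994, -0.0016], [0.0026, -0.0015, -1.0]]
((43.63822937011719, 178.7970428466797), (29.6048526763916, 29.834938049316406), 85.60128784179688) [ 0.48540608 -0.12699737  0.037     ] [[0.4704, -0.1424, 0.037], [0.4667, -0.1091, 0.037], [0.5003, -0.1112, 0.037], [0.5042, -0.1453, 0.037]]
[ 29. 166.] [ 0.4713 -0.141   0.037 ]
[ 33. 193.] [ 0.5021 -0.1415  0.037 ]
[ 58. 186.] [ 0.4929 -0.112   0.037 ]
[ 57. 166.] [ 0.4702 -0.11    0.037 ]
((261.5, 185.5), (55.0, 91.0), 90.0) [0.48502685 0.11685803 0.037     ] [[0.4551, 0.0658, 0.037], [0.4516, 0.1655, 0.037], [0.5148, 0.1704, 0.037], [0.5185, 0.0657, 0.037]]
[216. 162.] [0.4596 0.0658 0.037 ]
[217. 211.] [0.5161 0.0669 0.037 ]
[305. 211.] [0.5125 0.1679 0.037 ]
[307. 163.] [0.4571 0.166  0.037 ]
[302. 159.] [0.4529 0.1601 0.037 ]
```

View pics/w7.png

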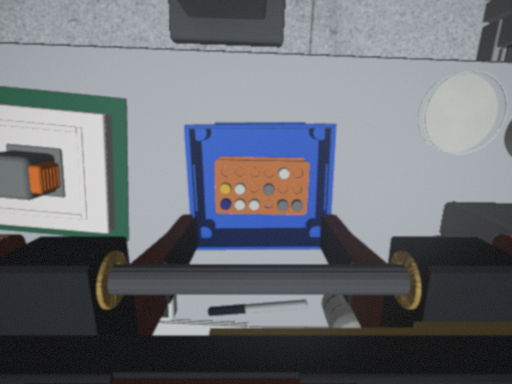

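The wrist view shows the rack in the carrier at (261,186). Its long side lies along the image's horizontal, world y, so the short 62 mm side is along world x. That contradicts the text, so I'll check the carrier's measured size and the joint angles before turning the tool.

```bash
python3 - <<'E'
from h import *
o=manip.get_obs(); print(o['joint_pos'].round(3)); c=cam('wrist',o)
im=cv2.imread('pics/w7.png'); H,S,V=cv2.split(cv2.cvtColor(im,cv2.COLOR_BGR2HSV))
m=((H>105)&(H<130)&(S>120)).astype(np.uint8)*255; m=cv2.morphologyEx(m,cv2.MORPH_CLOSE,np.ones((9,9))); m[:, :150]=0; m[:,370:]=0
k=max(cv2.findContours(m,cv2.RETR_EXTERNAL,cv2.CHAIN_APPROX_NONE)[0],key=cv2.contourArea)
b=cv2.approxPolyDP(k,4,True)[:,0].astype(float)
for u,p in zip(b,ray(c,b,.062)): print('carrier',u,p.round(4))
a=cv2.imread('pics/w6.png')[120:290,0:150]
b=cv2.imread('pics/w7.png')[110:260,170:350]
a=cv2.resize(a,None,fx=2.6,fy=2.6,interpolation=cv2.INTER_CUBIC)[:442]; b=cv2.resize(b,(400,442),interpolation=cv2.INTER_CUBIC)
cv2.imwrite('pics/cmp.png',np.hstack([a,b]))
E
```

```text
[-0.506  0.224  0.169  2.033 -0.047  0.89   1.293]
carrier [185. 126.] [0.4218 0.0386 0.062 ]
carrier [197. 249.] [0.5526 0.0479 0.062 ]
carrier [320. 247.] [0.5456 0.1821 0.062 ]
carrier [319. 217.] [0.5112 0.1781 0.062 ]
carrier [330. 213.] [0.5064 0.1893 0.062 ]
carrier [335. 125.] [0.4159 0.1857 0.062 ]
```

View pics/cmp.png

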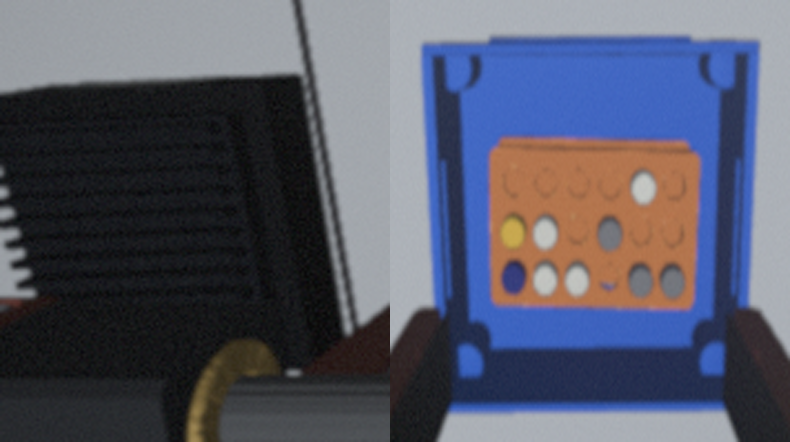

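The block (left crop) has ridges along world y, so its 113 mm side is along world x. The carrier measures 131 × 148 mm, with its y along world y, and the rack's 105 mm side also lies along world y (right crop). So the grasp must be across world x. I'll turn the tool −90° and turn it back over the block.

Request:
{"fn": "arm_command", "kwargs": {"steps": [[0, 0, 0, 0, 0, 0.08, -0.66], [-0.01, 0, 0, 0, 0, 0.17, -0.66], [-0.02, 0.01, 0, 0, 0, 0.26, -0.66], [-0.03, 0.01, 0.05, 0, 0, 0.35, -0.66], [-0.03, 0.01, 0.1, 0, 0, 0.44, -0.66], [-0.03, 0.01, 0.15, 0, 0, 0.53, -0.66], [-0.03, 0.01, 0.2, 0, 0, 0.62, -0.66], [-0.03, 0.01, 0.25, 0, 0, 0.71, -0.66], [-0.03, 0.01, 0.3, 0, 0, 0.8, -0.66], [-0.03, 0.01, 0.3, 0, 0, 0.89, -0.66], [-0.03, 0.01, 0.3, 0, 0, 1, -0.66], [-0.03, 0.01, 0.3, 0, 0, 1, -0.66], [-0.03, 0.01, 0.3, 0, 0, 1, -0.66], [-0.03, 0.01, 0.3, 0, 0, 1, -0.66]]}}

```text
clock: 9.55
ee_pos: [0.4854, 0.1168, 0.1236]
orientation: [0.0, 0.694, 0.72, -0.0]
contact_force: [-0.3, -0.3, 0.3]
opening: 0.0728
gripper_force: 0.0
```

```bash
python3 - <<'E'
from h import *
o,im=snap('wrist','w8'); print(o['clock'],o['ee_pos'],o['opening'],Rq(o['orientation']).round(4).tolist(),o['joint_pos'].round(2))
c=cam('wrist',o)
H,S,V=cv2.split(cv2.cvtColor(im,cv2.COLOR_BGR2HSV))
m=((H<16)&(S>120)&(V>80)).astype(np.uint8)*255
m=cv2.morphologyEx(m,cv2.MORPH_CLOSE,np.ones((9,9)))
for k in cv2.findContours(m,cv2.RETR_EXTERNAL,cv2.CHAIN_APPROX_NONE)[0]:
    if cv2.contourArea(k)<1000: continue
    b=cv2.approxPolyDP(k,4,True)[:,0].astype(float)
    for u,p in zip(b,ray(c,b,.037)): print(u,p.round(4))
E
```

```text
9.55 [0.48536859 0.11683016 0.12363934] 0.0728159833681785 [[-0.0378, 0.9993, -0.0], [0.9993, 0.0378, -0.0002], [-0.0002, -0.0001, -1.0]] [-0.73  0.34  0.44  2.09 -0.21  0.76 -0.12]
[226. 138.] [0.4573 0.1669 0.037 ]
[226. 244.] [0.4582 0.0669 0.037 ]
[287. 246.] [0.5168 0.067  0.037 ]
[292. 141.] [0.515  0.1665 0.037 ]
```

View pics/w8.png

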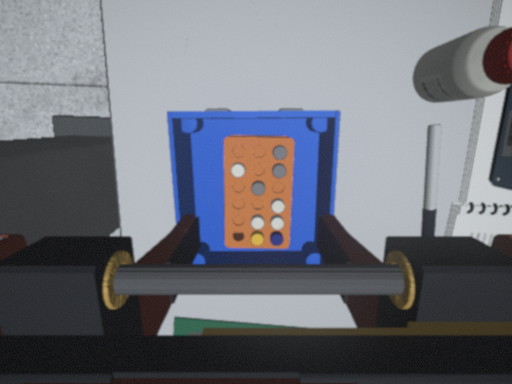

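View w8 shows the rack at (258,192), aligned with the tool. Its centre is at about (0.4865, 0.117). I'll descend and grip it.

Request:
{"fn": "arm_command", "kwargs": {"steps": [[0, 0.005, 0.1, 0, 0, 0, -0.66], [0, 0.006, 0.25, 0, 0, 0, -0.66], [0, 0.006, 0.38, 0, 0, 0, -0.66], [0, 0.006, 0.48, 0, 0, 0, -0.66], [0, 0.006, 0.55, 0, 0, 0, -0.66], [0, 0.006, 0.55, 0, 0, 0, -0.66], [0, 0.006, 0.55, 0, 0, 0, -0.66], [0, 0.006, 0.55, 0, 0, 0, 1], [0, 0.006, 0.55, 0, 0, 0, 1], [0, 0.006, 0.55, 0, 0, 0, 1], [0, 0.006, 0.55, 0, 0, 0, 1]], "squeeze": 20}}

```text
clock: 10.7
ee_pos: [0.4871, 0.1178, 0.0145]
orientation: [0.0, 0.694, 0.72, 0.001]
contact_force: [-1.6, -0.2, 6.3]
opening: 0.0615
gripper_force: 20.0
```

Request:
{"fn": "arm_command", "kwargs": {"steps": [[0, 0, -0.04, 0, 0, 0, 1], [0, 0, -0.1, 0, 0, 0, 1], [0, 0, -0.2, 0, 0, 0, 1], [0, 0, -0.34, 0, 0, 0, 1], [0, 0, -0.5, 0, 0, 0, 1], [0, 0, -0.64, 0, 0, 0, 1], [0, 0, -0.74, 0, 0, 0, 1], [0, 0, -0.8, 0, 0, 0, 1], [0, 0, -0.8, 0, 0, 0, 1], [0, 0, -0.8, 0, 0, 0, 1]]}}

```text
clock: 11.7
ee_pos: [0.4861, 0.1176, 0.1733]
orientation: [-0.0, 0.694, 0.72, -0.0]
contact_force: [-0.0, 0.6, -2.4]
opening: 0.0618
gripper_force: 20.0
```

```bash
python3 - <<'E'
from h import *
o,im=snap('wrist','w9'); print(o['clock'],o['ee_pos'],o['opening'],o['contact_force'],Rq(o['orientation']).round(4).tolist())
H,S,V=cv2.split(cv2.cvtColor(im,cv2.COLOR_BGR2HSV))
m=((H<16)&(S>120)&(V>80)).astype(np.uint8)*255
m=cv2.morphologyEx(m,cv2.MORPH_CLOSE,np.ones((9,9)))
c=cam('wrist',o);z=o['ee_pos'][2]-.0145+.037
for k in cv2.findContours(m,cv2.RETR_EXTERNAL,cv2.CHAIN_APPROX_NONE)[0]:
    if cv2.contourArea(k)<1000: continue
    b=cv2.approxPolyDP(k,5,True)[:,0].astype(float)
    for u,p in zip(b,ray(c,b,z)): print(u,p.round(4))
E
```

```text
11.7 [0.48607119 0.11757644 0.17327122] 0.061794844821445004 [-0.04651192  0.57442527 -2.36685326] [[-0.0361, 0.9993, -0.0006], [0.9993, 0.0361, -0.0], [0.0, -0.0006, -1.0]]
[203. 296.] [0.458  0.0861 0.1958]
[206. 328.] [0.4595 0.0648 0.1958]
[247. 327.] [0.4834 0.0664 0.1958]
[251. 305.] [0.4853 0.0812 0.1958]
[245. 295.] [0.4817 0.0876 0.1958]
[199. 153.] [0.4571 0.1667 0.1958]
[203. 264.] [0.4583 0.106  0.1958]
[279. 264.] [0.4999 0.1075 0.1958]
[287. 252.] [0.5038 0.1148 0.1958]
[315. 263.] [0.5195 0.1088 0.1958]
[317. 152.] [0.5154 0.1692 0.1958]
[224. 146.] [0.4694 0.1705 0.1958]
[484.  43.] [0.5866 0.2208 0.1958]
[455.  54.] [0.5745 0.2158 0.1958]
[451.  78.] [0.5747 0.2056 0.1958]
[462.  88.] [0.5808 0.2014 0.1958]
[481.  85.] [0.5893 0.203  0.1958]
[494.  71.] [0.5939 0.2093 0.1958]
[495.  56.] [0.5929 0.2156 0.1958]
```

Request:
{"fn": "arm_command", "kwargs": {"steps": [[-0.05, 0, 0, 0, 0, -0.06, 1], [-0.14, -0.01, 0, 0, 0, -0.14, 1], [-0.24, -0.01, 0, 0, 0, -0.23, 1], [-0.34, -0.01, 0, 0, 0, -0.32, 1], [-0.44, -0.02, 0, 0, 0, -0.41, 1], [-0.54, -0.02, 0, 0, 0, -0.5, 1], [-0.64, -0.02, 0, 0, 0, -0.59, 1], [-0.74, -0.03, 0, 0, 0, -0.68, 1], [-0.84, -0.03, 0, 0, 0, -0.77, 1], [-0.92, -0.03, 0, 0, 0, -0.86, 1], [-0.98, -0.03, 0, 0, 0, -0.94, 1], [-1, -0.03, 0, 0, 0, -1, 1], [-1, -0.03, 0, 0, 0, -1, 1]]}}

```text
clock: 13.05
ee_pos: [0.4868, -0.0834, 0.1724]
orientation: [-0.001, -0.017, 1.0, -0.0]
contact_force: [-0.0, 0.1, -1.5]
opening: 0.0616
gripper_force: 20.0
```

Request:
{"fn": "arm_command", "kwargs": {"steps": [[0, -0.12, 0, 0, 0, 0, 1], [0, -0.32, 0, 0, 0, 0, 1], [0, -0.52, 0, 0, 0, 0, 1], [0, -0.68, 0, 0, 0, 0, 1], [0, -0.75, 0, 0, 0, 0, 1], [0, -0.75, 0, 0, 0, 0, 1], [0, -0.75, 0, 0, 0, 0, 1], [0, -0.75, 0, 0, 0, 0, 1]]}}

```text
clock: 13.85
ee_pos: [0.4934, -0.23, 0.1733]
orientation: [-0.0, -0.019, 1.0, 0.001]
contact_force: [0.4, -0.3, -0.8]
opening: 0.0611
gripper_force: 20.0
```

```bash
python3 - <<'E'
from h import *
o,im=snap('wrist','w10'); print(o['clock'],o['ee_pos'],o['opening'],Rq(o['orientation']).round(4).tolist())
c=cam('wrist',o); g=cv2.cvtColor(im,cv2.COLOR_BGR2GRAY)
m=(g<70).astype(np.uint8)*255; m[232:]=0; m=cv2.morphologyEx(m,cv2.MORPH_OPEN,np.ones((5,5)))
for k in cv2.findContours(m,cv2.RETR_EXTERNAL,cv2.CHAIN_APPROX_NONE)[0]:
    if cv2.contourArea(k)<1500: continue
    b=cv2.approxPolyDP(k,4,True)[:,0].astype(float)
    for u,p,q in zip(b,ray(c,b,.056),ray(c,b,0)): print(u,p.round(3),q[:2].round(3))
for r in range(110,240,12): print(r,g[r,0:220:6].tolist())
E
```

```text
13.85 [ 0.49337153 -0.23003191  0.17327677] 0.06109383948689645 [[-0.9993, -0.0382, -0.0006], [-0.0382, 0.9993, 0.0013], [0.0006, 0.0013, -1.0]]
[511. 124.] [0.423 0.012 0.056] [0.422 0.061]
[492. 128.] [ 0.427 -0.006  0.056] [0.427 0.04 ]
[476. 231.] [0.534 0.002 0.056] [0.555 0.05 ]
[511. 231.] [0.533 0.04  0.056] [0.553 0.094]
[511. 166.] [0.464 0.022 0.056] [0.47  0.073]
[506. 164.] [0.462 0.016 0.056] [0.468 0.067]
[ 64. 121.] [ 0.436 -0.421  0.056] [ 0.437 -0.458]
[ 75. 231.] [ 0.55  -0.424  0.056] [ 0.574 -0.462]
[199. 231.] [ 0.545 -0.292  0.056] [ 0.568 -0.304]
[198. 216.] [ 0.528 -0.293  0.056] [ 0.548 -0.305]
[185. 222.] [ 0.535 -0.306  0.056] [ 0.556 -0.321]
[183. 126.] [ 0.437 -0.306  0.056] [ 0.438 -0.32 ]
110 [186, 188, 189, 189, 189, 192, 191, 191, 193, 193, 193, 194, 195, 196, 195, 196, 196, 196, 196, 197, 198, 197, 198, 197, 198, 198, 200, 199, 200, 198, 200, 150, 199, 198, 200, 199, 202]
122 [186, 187, 188, 188, 191, 192, 192, 193, 193, 192, 193, 26, 32, 32, 33, 33, 34, 39, 40, 42, 51, 69, 82, 98, 120, 128, 158, 180, 189, 197, 198, 182, 199, 201, 199, 201, 202]
134
[... 828 characters left out ...]
 171, 147, 148, 123]
194 [190, 190, 190, 192, 193, 193, 194, 194, 194, 194, 196, 197, 46, 32, 31, 35, 33, 29, 31, 37, 37, 32, 28, 35, 35, 33, 31, 28, 28, 36, 30, 122, 165, 187, 149, 147, 149]
206 [188, 190, 192, 192, 193, 194, 194, 194, 197, 196, 194, 197, 27, 28, 33, 23, 15, 21, 27, 22, 20, 19, 28, 21, 29, 29, 31, 34, 22, 35, 23, 123, 145, 188, 147, 150, 218]
218 [187, 190, 190, 191, 192, 192, 191, 194, 195, 195, 195, 195, 167, 29, 32, 28, 30, 34, 31, 32, 32, 31, 35, 33, 31, 31, 29, 26, 25, 35, 26, 103, 42, 53, 148, 148, 196]
230 [67, 188, 191, 190, 192, 193, 194, 195, 196, 195, 196, 197, 116, 29, 28, 24, 25, 25, 15, 18, 19, 19, 20, 18, 20, 26, 34, 31, 18, 31, 28, 39, 43, 40, 149, 149, 140]
```

Request:
{"fn": "arm_command", "kwargs": {"steps": [[0, -0.12, 0, 0, 0, 0, 1], [-0.01, -0.3, 0, 0, 0, 0, 1], [-0.02, -0.48, 0, 0, 0, 0, 1], [-0.03, -0.64, 0, 0, 0, 0, 1], [-0.03, -0.71, 0, 0, 0, 0, 1], [-0.03, -0.71, 0, 0, 0, 0, 1], [-0.03, -0.71, 0, 0, 0, 0, 1], [-0.03, -0.71, 0, 0, 0, 0, 1]]}}

```text
clock: 14.7
ee_pos: [0.5048, -0.3717, 0.1735]
orientation: [-0.0, -0.019, 1.0, 0.001]
contact_force: [-0.1, -0.4, -1.4]
opening: 0.0613
gripper_force: 20.0
```

```bash
python3 - <<'E'
from h import *
o,im=snap('wrist','w11'); print(o['clock'],o['ee_pos'],o['opening'],Rq(o['orientation']).round(4).tolist())
c=cam('wrist',o); g=cv2.cvtColor(im,cv2.COLOR_BGR2GRAY).astype(int)
print('near edge'); 
for col in (205,220,235,250,265,280,295,310):
    s=g[90:150,col]; r=90+int(np.argmax(s<90)); print(col,r,ray(c,[[col,r]],.056)[0,:2].round(4), end=' | ')
print()
for r in range(112,232,8):
    d=np.where(g[r]<80)[0]; d=d[(d>130)&(d<380)]
    if len(d): print(r,d.min(),d.max(),ray(c,[[d.min()-.5,r],[d.max()+.5,r]],.056)[:,:2].round(4).tolist(),ray(c,[[d.min()-.5,r],[d.max()+.5,r]],0)[:,1].round(4))
for r in (124,132,140,160,200): print(r,g[r,170:206:2].tolist(),g[r,306:350:2].tolist())
E
```

```text
14.7 [ 0.50478776 -0.37165827  0.17347792] 0.061317261269153225 [[-0.9993, -0.0384, -0.0], [-0.0384, 0.9993, 0.0016], [-0.0, 0.0016, -1.0]]
near edge
205 115 [ 0.4371 -0.4261] | 220 115 [ 0.4365 -0.4117] | 235 116 [ 0.4369 -0.3973] | 250 117 [ 0.4373 -0.3828] | 265 118 [ 0.4377 -0.3683] | 280 118 [ 0.4372 -0.3539] | 295 119 [ 0.4375 -0.3394] | 310 112 [ 0.4305 -0.3255] | 
112 311 311 [[0.4305, -0.325], [0.4305, -0.324]] [-0.315  -0.3138]
120 199 311 [[0.442, -0.4324], [0.4379, -0.3234]] [-0.444  -0.3131]
128 199 310 [[0.4495, -0.4325], [0.4454, -0.3237]] [-0.4441 -0.3135]
136 199 309 [[0.4571, -0.4326], [0.4531, -0.3241]] [-0.4442 -0.3139]
144 199 309 [[0.4649, -0.4327], [0.4608, -0.3235]] [-0.4444 -0.3132]
168 287 290 [[0.4855, -0.3446], [0.4853, -0.3406]] [-0.3386 -0.3338]
200 285 303 [[0.5189, -0.3447], [0.5182, -0.325]] [-0.3386 -0.315 ]
216 194 323 [[0.5399, -0.439], [0.5348, -0.3027]] [-0.4519 -0.2882]
224 188 329 [[0.5491, -0.4455], [0.5435, -0.2955]] [-0.4597 -0.2796]
124 [182, 183, 184, 183, 183, 185, 185, 184, 184, 183, 183, 186, 183, 181, 109, 55, 55, 50] [54, 53, 56, 130,
[... 202 characters left out ...]
84, 181, 185, 182, 183, 183, 183, 183, 183, 182, 183, 184, 183, 182, 183, 183, 182, 184]
140 [185, 184, 185, 184, 182, 184, 184, 184, 184, 184, 184, 181, 183, 172, 92, 51, 49, 50] [52, 53, 113, 181, 185, 184, 184, 181, 184, 185, 183, 183, 183, 184, 184, 183, 184, 182, 183, 183, 182, 182]
160 [184, 183, 183, 185, 184, 184, 184, 182, 184, 185, 186, 185, 184, 182, 152, 138, 137, 139] [139, 137, 138, 138, 138, 137, 138, 139, 155, 183, 184, 184, 183, 181, 184, 182, 183, 184, 184, 186, 184, 184]
200 [184, 185, 182, 184, 184, 186, 184, 184, 183, 185, 185, 185, 184, 182, 111, 124, 139, 137] [133, 140, 136, 139, 137, 135, 143, 175, 182, 183, 183, 183, 183, 184, 184, 183, 183, 183, 185, 184, 183, 184]
```

Request:
{"fn": "arm_command", "kwargs": {"steps": [[-0.05, 0.1, 0, 0, 0, 0, 1], [-0.13, 0.25, 0, 0, 0, 0, 1], [-0.21, 0.4, 0, 0, 0, 0, 1], [-0.28, 0.53, 0, 0, 0, 0, 1], [-0.3, 0.575, 0, 0, 0, 0, 1], [-0.3, 0.575, 0, 0, 0, 0, 1], [-0.3, 0.575, 0, 0, 0, 0, 1], [-0.3, 0.575, 0, 0, 0, 0, 1]]}}

```text
clock: 15.55
ee_pos: [0.559, -0.259, 0.1738]
orientation: [-0.0, -0.017, 1.0, -0.0]
contact_force: [0.2, 0.2, -0.1]
opening: 0.0617
gripper_force: 20.0
```

```bash
python3 - <<'E'
from h import *
o,im=snap('wrist','w12'); print(o['clock'],o['ee_pos'],o['opening'],Rq(o['orientation']).round(4).tolist())
c=cam('wrist',o); g=cv2.GaussianBlur(cv2.cvtColor(im,cv2.COLOR_BGR2GRAY),(3,3),0).astype(int)
for col in (80,95,110,125,140,155,170):
    d=np.where(g[20:232,col]<100)[0]+20
    if len(d): print(col,d.min(),d.max(),[ray(c,[[col,d.min()-.5],[col,d.max()+.5]],z)[:,:2].round(4).tolist() for z in (.056,.025)])
for r in (70,100,130,160,180):
    d=np.where(g[r,20:197]<100)[0]+20
    if len(d): print('row',r,d.min(),d.max(),[ray(c,[[d.min()-.5,r],[d.max()+.5,r]],z)[:,1].round(4).tolist() for z in (.056,.025,0)])
print(g[40:232:2,125].tolist()); print(g[120,60:200:2].tolist())
# ridge pattern extents: local contrast along columns
sd=cv2.blur((cv2.cvtColor(im,cv2.COLOR_BGR2GRAY).astype(np.float32)-cv2.blur(cv2.cvtColor(im,cv2.COLOR_BGR2GRAY).astype(np.float32),(1,9)))**2,(9,9))**.5
print(sd[46:220:6,70:190:8].round(0).astype(int).tolist())
E
```

```text
15.55 [ 0.55895232 -0.2589782   0.17378988] 0.061668265403038845 [[-0.9994, -0.0332, -0.0003], [-0.0332, 0.9994, -0.0009], [0.0003, -0.0009, -1.0]]
95 55 181 [[[0.4405, -0.4136], [0.56, -0.4265]], [[0.4344, -0.4305], [0.5672, -0.4448]]]
110 55 186 [[[0.4401, -0.3998], [0.5648, -0.4117]], [[0.434, -0.4152], [0.5724, -0.4284]]]
125 56 187 [[[0.4405, -0.3861], [0.5653, -0.3964]], [[0.4344, -0.4], [0.5731, -0.4114]]]
140 57 187 [[[0.4409, -0.3724], [0.5648, -0.381]], [[0.4349, -0.3847], [0.5725, -0.3943]]]
155 58 188 [[[0.4413, -0.3587], [0.5654, -0.3657]], [[0.4353, -0.3695], [0.5731, -0.3773]]]
170 58 188 [[[0.4409, -0.3449], [0.5649, -0.3503]], [[0.4348, -0.3542], [0.5726, -0.3602]]]
row 70 85 196 [[-0.4248, -0.3208], [-0.4429, -0.3274], [-0.4575, -0.3327]]
row 100 88 196 [[-0.4251, -0.3213], [-0.4432, -0.328], [-0.4578, -0.3333]]
row 130 91 196 [[-0.4253, -0.3219], [-0.4435, -0.3286], [-0.4582, -0.334]]
row 160 94 196 [[-0.4256, -0.3225], [-0.4438, -0.3293], [-0.4585, -0.3348]]
row 180 95 196 [[-0.4269, -0.323], [-0.4452, -0.3298], [-0.46, -0.3353]]
[188, 188, 189, 189, 188, 189, 189
[... 1418 characters left out ...]
 2, 2], [1, 1, 8, 11, 3, 3, 3, 3, 2, 3, 3, 3, 3, 3, 2], [1, 1, 4, 11, 3, 3, 3, 3, 3, 3, 3, 3, 2, 3, 2], [1, 1, 3, 11, 3, 3, 3, 3, 3, 3, 3, 3, 3, 3, 3], [1, 1, 2, 12, 3, 3, 3, 2, 3, 3, 2, 3, 3, 3, 2], [1, 1, 1, 11, 3, 3, 3, 3, 3, 3, 3, 3, 3, 3, 3], [1, 1, 1, 11, 3, 3, 3, 4, 3, 3, 3, 3, 3, 3, 3], [1, 1, 1, 12, 4, 4, 4, 4, 3, 3, 3, 3, 3, 3, 2], [1, 1, 2, 13, 5, 4, 3, 4, 4, 3, 3, 3, 2, 3, 2], [1, 1, 1, 17, 28, 27, 27, 23, 23, 23, 22, 22, 22, 19, 18], [1, 1, 1, 11, 22, 24, 26, 27, 29, 31, 29, 31, 30, 29, 30], [1, 1, 1, 1, 1, 1, 1, 2, 3, 4, 7, 9, 11, 14, 17], [1, 1, 1, 1, 1, 1, 1, 1, 1, 1, 1, 1, 1, 1, 1], [1, 1, 1, 1, 1, 1, 1, 1, 1, 1, 1, 1, 1, 1, 1], [1, 1, 1, 1, 1, 1, 1, 1, 1, 1, 1, 1, 1, 1, 1]]
```

Request:
{"fn": "arm_command", "kwargs": {"steps": [[0.05, -0.1, 0, 0, 0, 0.005, 1], [0.13, -0.25, 0, 0, 0, 0.01, 1], [0.21, -0.4, 0, 0, 0, 0.02, 1], [0.28, -0.53, 0, 0, 0, 0.029, 1], [0.3, -0.58, 0.05, 0, 0, 0.029, 1], [0.3, -0.58, 0.15, 0, 0, 0.029, 1], [0.3, -0.58, 0.28, 0, 0, 0.029, 1], [0.3, -0.58, 0.38, 0, 0, 0.029, 1], [0.3, -0.58, 0.4, 0, 0, 0.029, 1], [0.3, -0.58, 0.4, 0, 0, 0.029, 1], [0.3, -0.58, 0.4, 0, 0, 0.029, 1]]}}

```text
clock: 16.7
ee_pos: [0.5048, -0.3754, 0.0944]
orientation: [0.001, 0.005, 1.0, -0.0]
contact_force: [-0.7, -0.6, 0.1]
opening: 0.0612
gripper_force: 20.0
```

Request:
{"fn": "arm_command", "kwargs": {"steps": [[0.005, -0.003, 0.05, 0, 0, 0, 1], [0.01, -0.005, 0.09, 0, 0, 0, 1], [0.01, -0.005, 0.115, 0, 0, 0, 1], [0.01, -0.005, 0.13, 0, 0, 0, 1], [0.01, -0.005, 0.13, 0, 0, 0, 1], [0.01, -0.005, 0.13, 0, 0, 0, 1]]}}

```text
clock: 17.3
ee_pos: [0.5023, -0.3762, 0.0676]
orientation: [0.0, 0.005, 1.0, -0.0]
contact_force: [-0.6, 0.3, -0.1]
opening: 0.0616
gripper_force: 20.0
```

Request:
{"fn": "arm_command", "kwargs": {"steps": [[0, 0, 0.004, 0, 0, 0, 1], [0, 0, 0.008, 0, 0, 0, 1], [0, 0, 0.008, 0, 0, 0, 1]]}}

```text
clock: 17.6
ee_pos: [0.5025, -0.3762, 0.067]
orientation: [0.0, 0.005, 1.0, 0.0]
contact_force: [-1.9, 2.0, 5.7]
opening: 0.0617
gripper_force: 20.0
```

The rack is in contact with the block at the expected height, so I'll release it and back off.

Request:
{"fn": "arm_command", "kwargs": {"steps": [[0, 0, 0, 0, 0, 0, 0], [0, 0, 0, 0, 0, 0, -0.6], [0, 0, 0, 0, 0, 0, -0.8], [0, 0, 0, 0, 0, 0, -0.8], [0, 0, -0.05, 0, 0, 0, -0.8], [0, 0, -0.15, 0, 0, 0, -0.8], [0, 0, -0.35, 0, 0, 0, -0.8], [0, 0, -0.6, 0, 0, 0, -0.8], [0, 0, -0.7, 0, 0, 0, -0.8], [0, 0, -0.7, 0, 0, 0, -0.8], [0, 0, -0.7, 0, 0, 0, -0.8]]}}

```text
clock: 18.7
ee_pos: [0.5022, -0.3759, 0.2063]
orientation: [0.0, 0.005, 1.0, -0.0]
contact_force: [-1.6, -0.7, -0.8]
opening: 0.0792
gripper_force: 0.0
```

```bash
python3 - <<'E'
from h import *
o,im=snap('wrist','w13'); print(o['clock'],o['ee_pos'],o['opening'],o['contact_force'],Rq(o['orientation'])[:2,1].round(3))
c=cam('wrist',o); H,S,V=cv2.split(cv2.cvtColor(im,cv2.COLOR_BGR2HSV)); g=cv2.cvtColor(im,cv2.COLOR_BGR2GRAY)
m=((H<16)&(S>120)&(V>80)).astype(np.uint8)*255; m=cv2.morphologyEx(m,cv2.MORPH_CLOSE,np.ones((9,9)))
for k in cv2.findContours(m,cv2.RETR_EXTERNAL,cv2.CHAIN_APPROX_NONE)[0]:
    if cv2.contourArea(k)<1500: continue
    r=cv2.minAreaRect(k); b=ray(c,cv2.boxPoints(r),.089); print(r,b.mean(0).round(4),b[:,:2].round(4).tolist())
for r in (110,130,150,170,190,210):
    d=np.where(g[r,130:400]<80)[0]+130
    if len(d): print(r,d.min(),d.max(),[ray(c,[[d.min()-.5,r],[d.max()+.5,r]],z)[:,1].mean().round(4) for z in(.025,.056)],[ray(c,[[d.min()-.5,r],[d.max()+.5,r]],z)[:,1].ptp().round(4) if hasattr(np.ndarray,'ptp') else float(np.ptp(ray(c,[[d.min()-.5,r],[d.max()+.5,r]],z)[:,1])) for z in (.025,.056)])
for col in (200,215,300,310):
    d=np.where(g[60:236,col]<80)[0]+60; print(col,d.min(),d.max(),ray(c,[[col,d.min()-.5],[col,d.max()+.5]],.025)[:,0].round(4)) if len(d) else 0
E
```

```text
18.7 [ 0.50217364 -0.37592079  0.20630025] 0.07923459941681255 [-1.61743171 -0.71677133 -0.81352596] [0.01 1.  ]
((259.0, 185.0), (100.0, 64.0), 90.0) [ 0.5038 -0.376   0.089 ] [[0.4511, -0.4067], [0.4518, -0.3442], [0.5565, -0.3423], [0.5558, -0.4107]]Traceback (most recent call last):
  File "<stdin>", line 10, in <module>
AttributeError: `ptp` was removed from the ndarray class in NumPy 2.0. Use np.ptp(arr, ...) instead.
```

```bash
python3 - <<'E'
from h import *
o=manip.get_obs(); im=cv2.imread('pics/w13.png'); c=cam('wrist',o); g=cv2.cvtColor(im,cv2.COLOR_BGR2GRAY)
for r in (110,130,150,170,190,210):
    d=np.where(g[r,150:380]<80)[0]+150; print(r,d.min(),d.max(),[ray(c,[[d.min()-.5,r],[d.max()+.5,r]],z)[:,1].round(4).tolist() for z in(.025,.056)])
for col in (205,215,300,310):
    d=np.where(g[60:240,col]<80)[0]+60; print(col,d.min(),d.max(),ray(c,[[col,d.min()-.5],[col,d.max()+.5]],.025)[:,0].round(4))
E
```

```text
110 307 307 [[-0.3188, -0.3176], [-0.3239, -0.3228]]
130 206 307 [[-0.4385, -0.3169], [-0.4328, -0.3222]]
150 207 306 [[-0.4386, -0.3173], [-0.4329, -0.3226]]
170 208 305 [[-0.4387, -0.3178], [-0.433, -0.323]]
190 209 305 [[-0.4388, -0.3171], [-0.4331, -0.3224]]
210 210 303 [[-0.439, -0.3188], [-0.4332, -0.324]]Traceback (most recent call last):
  File "<stdin>", line 6, in <module>
    return umr_minimum(a, axis, None, out, keepdims, initial, where)
ValueError: zero-size array to reduction operation minimum which has no identity
```

```bash
python3 -c "
from workcell import manip
print(manip.job_done())"
```

```text
the job is handed in; nothing more can be done
None
```

The job is handed in at about 19 s: the lid lies right way up about 1 mm from the middle of the mat, and the rack stands upright about 2 mm from the middle of the cooling block's top (wrist-camera measurements); I did not re-check the bystanders with a camera.

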